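# Close and pin a hinged wax mould and keep it squeezed shut

## Robot

A 6-joint arm with a two-finger parallel gripper is mounted at the origin on the work surface. World frame = base frame: x ahead of the robot, y to its left, z up, the work surface at z = 0. Lengths are in m, angles in rad, forces in N, time in s.
With the tool pointing down it reaches from about 0.375 to 0.925 m from the base axis. Payload 5.7 kg.
Tool frame: the origin (TCP) lies at the very end of the fingers, on their centre line; the grasp point (between the pads) lies 19 mm behind it; z points along the fingers, y is the line along which they close (so a half turn about z gives the same grasp; the last joint's range is limited). The gripper opens to 85 mm and grips with 20 to 120 N. Pads are 22 mm wide; open, the fingers measure 114 mm over their backs; the gripper's body (76 mm by 85 mm) begins 54 mm behind the grasp point. The pads swing forward as they close: fully open they stand 13 mm farther back than shut.
Start: joints at [1.164, 0.359, 1.51, -0, 1.272, -0.115], TCP at [0.173, 0.575, 0.2] pointing down, gripper open.
Joint ranges: [-2.97, 2.97], [-1.01, 2.36], [0.21, 2.38], [-0.96, 4.11], [0.2, 2.71], [-2.98, 2.98]. Speed limits (rad/s): [2.39, 2.39, 3.14, 3.14, 3.14, 3.14].

## Interface

Orientations are given as a unit quaternion [w, x, y, z].
In Python, from plant import readout, cams, order, models gives the robot as it stands.
- The arm moves only by the shell command python3 -m pendant 'ROWS' [FORCE]. ROWS is JSON, a list that holds one entry, the list of rows, each a list of 5 numbers: the shift along the tool's x, y, z in mm, then the turn about the tool's z in degrees, then the opening in per cent of the stroke, from 0 (shut) to 100 (fully open). A call has 1 to 12 rows; each row is the pose to reach, as a shift and turn from the pose commanded when the call began, along the tool's axes at that moment; what a row does not reach only later rows make up. A row lasts 1/10 s, in which the tool goes at most 50 mm and 8.59 degrees, less where a joint would pass 70% of its speed; a pose out of reach is approached as far as the arm can. A call with a gripper value outside its range is refused whole. The fingers move at their own pace and stop on an object; FORCE is the grip in N (left out, the last holds). Time passes only in rows, so rows that repeat a pose let the fingers close. It gives the time, the measured TCP pose, the force, the opening and the grip force at its end, in the units of the state.
- readout.read_state(): the state, without advancing time (a new reading comes with each control period).
- cams.read_camera(name): name is "scene" or "top" or "wrist"; returns a dict with "image" (480x640x3 uint8, red, green, blue), "depth" (480x640 float32, m along the optical axis (not along the pixel's ray), 0 where there is no reading), "fx", "fy", "cx", "cy" (pixels), "rvec" (rotation vector, rad) and "tvec" (3), from world to camera coordinates, as OpenCV has them. Camera axes: x right, y down, z forward; pixel columns grow to the right and rows downward; lengths in m; the calibration is good to about 2 mm. A picture is of the moment at which its call begins.
- order.job_done(): hands the job in; it is judged then, once.
Trained networks look in the newest picture that a camera, given by its name, has taken for a name from the list of things; names that differ only in an ending like _2 or _b are one class to them, and where a whole thing is asked for, a point or a joint stands for the part that bears it (a point fixed in the world has none). Each returns a list of dicts, best first, with "score" (0 to 1); they miss things now and then, are a little off and sometimes report something else, mostly with a low value. They report only what shows in the picture. A call takes as long as a camera call.
- models.boxes_of(target, camera): "position" ([x, y, z] in m, in world coordinates, good to about 4 mm: the middle of the surface that is visible of it).
The state is a dict: "time_s": time; "joint_pos": joint angles; "qvel": joint speeds; "effort": joint torques, N m; "tool_pos": TCP position; "tcp_rot": TCP orientation; "contact_force": force on the tool from outside, world axes, zero at the start; "torque": the same for the moment, N m; "gripper_width": finger opening in m; "grip_force": force on a finger pad.
Only numpy, scipy, OpenCV 4.12 (cv2) and the standard library are available. Lean on these libraries where they do the work, as an engineer would, in place of code of your own. Each camera call takes 0.05 s, during which the arm holds its last target. There are 200 camera calls.

## Task

On the goldsmith's bench the hinged aluminium wax mould stands open: swing its front half fully shut, take the red-handled locking pin out of the wooden stand and push it down through the aligned lugs at the free end of the mould until its collar sits on the top lug. Then pinch the two halves together from above, one finger on the outer face of each, and finish holding them squeezed firmly shut like that, ready for the wax to be injected. Leave the pin in its lugs and the other tools and dishes where they are.

Things in the scene. Friction and masses are not known exactly. Their poses are not given: they have to be found in the camera images.
- mould_base: dark steel base plate fixed to the bench, 100 x 184 mm, 10 mm thick, under the mould: two upright aluminium halves, the plain back half fixed, the bluish front half hinged to it. Origin on the bench, straight below mould_top; same axes
- mould_top (a point): middle of the top edge of the shut mould, on the parting line of its halves, 82 mm above the bench. x runs from front half to back half, square to the parting plane, y along it from the lugs to the hinge, z up. Each half is 22 mm thick (x), 100 mm long (y, 50 either way) and 70 mm tall, from 12 mm above the bench; shut, the flat outer faces are at x = -22 (front) and +22 mm (back)
- back_half: the fixed half; same origin and axes as mould_base. A brass injection nipple, 18 mm across, sticks 22 mm out of its outer face at mid-length, 33 mm above the bench; a low screw flange (17 mm high) runs along the foot of that face
- hinge_top (a point): top of the upright hinge axis, 82 mm above the bench, on the parting plane, 62 mm from mould_top along +y; hinge knuckles 20 mm across
- front_half (a joint): angle by which the front half stands open: 0 shut (it meets the back half), at most 1.4 rad; its free end swings out towards -x of mould_top. The hinge is slightly stiff (about 0.15 N m, 2 N at the free end) and stays where it is left
- front_face (a point): a point on the flat outer face of the front half near its free end, a good place to push it shut: 95 mm from the hinge axis along the half, 22 mm out from the parting plane, 47 mm above the bench. It moves and turns with the front half (x points through the half, square to the face; y towards the hinge)
- lock_hole (a point): centre of the mouth of the top lug's hole, 82 mm above the bench, 64 mm from mould_top along -y. Three lugs, 26 (x) x 28 mm (y), one above another: the top (65 to 82 mm above the bench, flush with the mould's top) and lowest (26 to 43) are on the back half, the middle one (45 to 63) swings with the front half and lines up when shut. Upright holes 12 mm across, right through
- pin_head (a point): centre of the locking pin's handle. Red handle 16 mm across, 36 mm tall, over a brass collar 20 mm across, 5 mm thick, over a steel shank 10 mm across, 60 mm long, with tapered tip; about 80 g. This point is 23 mm above the collar's underside (and above lock_hole when the pin is home), 83 mm above the tip. It stands upright in the stand, collar 15 mm above the wood. z runs up the pin
- stand: wooden stand fixed to the bench, 156 mm (x) by 54 mm (y), 60 mm tall, with three holes 45 mm deep in a row along its x axis at -52, 0 and +52 mm; the pin and two punches stand in them in any order; origin at the centre of its underside
- punch_a: a doming punch standing in the stand: dark steel shank 10 mm across, steel ball head 22 mm across, 102 mm long, origin at its foot
- punch_b: a second doming punch standing in the stand: ball head 18 mm across, 100 mm long, origin at its foot
- bottle: white plastic squeeze bottle with a black cap, 52 mm across, 150 mm tall, origin at the centre of its underside
- dish: white ceramic dish, 84 mm across, 30 mm tall, origin at the centre of its underside
- mandrel: steel ring mandrel, a slim cone 190 mm tall, on a dark wooden foot 68 mm across, origin at the centre of its underside
- screwdriver: red-handled screwdriver, 170 mm long, lying on the bench, x from handle to tip
- mallet: small hammer with wooden handle, 240 mm long, lying on the bench, x from handle to head

How it is judged:
On the way, in this order (a step that is already met when the one before it is completed fails the run):
1. the front half is swung fully shut (value of joint front_half below 0.025 rad), for 0.2 s.
2. the locking pin is home: through the lugs, its collar on the top lug, the mould shut (z of pin_head in the frame of lock_hole below 0.0255 m and horizontal distance between pin_head and lock_hole below 0.004 m and angle between pin_head's own z axis and vertical below 0.06 rad and value of joint front_half below 0.025 rad), for 0.2 s.
At the end, for the whole second after the job is handed in: Mould shut (hinge under 0.015 rad); pin home (collar within 2.5 mm of the top lug, 4 mm of the hole axis, 0.06 rad of upright); fingers still reaching down over the top edge either side of the parting line, pressing on each half with more than 8 N (z of pin_head in the frame of lock_hole below 0.0255 m and horizontal distance between pin_head and lock_hole below 0.004 m and angle between pin_head's own z axis and vertical below 0.06 rad and value of joint front_half below 0.015 rad and contact force between the fingers and front_half above 8 N and contact force between the fingers and back_half above 8 N and z of the grasp point in the frame of mould_top below 0.016 m and x of the grasp point in the frame of mould_top between -0.02 and 0.02 m); the arm keeps its last pose, push and grip.
It fails at once if one of the punches is moved more than 30 mm (distance of any of punch_a, punch_b from where it was at the start of the episode above 0.03 m).
It fails at once if another tool, dish or bottle on the bench is moved more than 30 mm (distance of any of bottle, dish, mandrel, screwdriver, mallet from where it was at the start of the episode above 0.03 m).
It also fails if it takes over 58 s, if anything falls off the work surface, if the arm or the gripper's body presses on something with over 40 N, if the wrist force passes 120 N, or if a joint passes its speed limit or range.

## Working session

There is one attempt and no reset: what is moved stays moved. The work goes in short steps, Python scripts to look and compute and a shell command to move; the robot and the scene stay as the last step left them, time stands still between calls to the robot, and variables do not carry over. Pictures are saved under pics/ and viewed, at most 10 in all, crops included, and the job is handed in when it is done.

```bash
ls; mkdir -p pics
cat > h.py <<'E'
import numpy as np,cv2
from plant import readout,cams,order,models
from scipy.spatial.transform import Rotation as R
def cloud(n):
    c=cams.read_camera(n);d=c["depth"];v,u=np.mgrid[:480,:640]
    p=np.stack([(u-c["cx"])/c["fx"]*d,(v-c["cy"])/c["fy"]*d,d],-1)
    M=cv2.Rodrigues(np.array(c["rvec"],float))[0]
    w=(p-np.array(c["tvec"]).ravel())@M; w[d==0]=np.nan
    return c["image"],w
def save(n,im): cv2.imwrite("pics/"+n,im[...,::-1])
def tool():
    s=readout.read_state();q=s["tcp_rot"];return np.array(s["tool_pos"]),R.from_quat([q[1],q[2],q[3],q[0]]).as_matrix(),s
def rel(p):
    t,M,s=tool();return M.T@(np.array(p)-t)*1000
E
python3 - <<'E'
from h import *
for n in("top","scene"):
    im,w=cloud(n);save(n+"1.png",im);np.save(n+".npy",w)
    for t in("mould_base","back_half","front_half","pin_head","stand","punch_a","bottle","dish","mandrel","screwdriver","mallet"):
        print(n,t,[(round(b["score"],2),np.round(b["position"],3).tolist()) for b in models.boxes_of(t,n)[:3]])
t,M,s=tool();print(t,M.round(3).tolist(),s)
E
```

```text
pics
top mould_base [(0.24, [0.506, 0.078, 0.085])]
top back_half [(0.89, [0.588, 0.067, 0.08])]
top front_half [(0.68, [0.506, 0.075, 0.082])]
top pin_head [(0.66, [0.505, 0.076, 0.082])]
top stand [(0.73, [0.528, -0.233, 0.06]), (0.65, [0.505, 0.074, 0.082])]
top punch_a [(0.67, [0.474, -0.239, 0.117]), (0.49, [0.528, -0.24, 0.111])]
top bottle [(0.64, [0.542, 0.331, 0.088]), (0.6, [0.526, -0.242, 0.111])]
top dish [(0.72, [0.73, -0.168, 0.013])]
top mandrel [(0.56, [0.659, 0.296, 0.01])]
top screwdriver [(0.96, [0.402, 0.279, 0.021])]
top mallet [(0.74, [0.526, 0.442, 0.023]), (0.62, [0.505, 0.075, 0.078])]
scene mould_base [(0.69, [0.586, 0.049, 0.042]), (0.27, [0.515, 0.07, 0.06])]
scene back_half [(0.77, [0.601, 0.048, 0.047])]
scene front_half [(0.81, [0.512, 0.069, 0.066])]
scene pin_head [(0.72, [0.588, -0.243, 0.096]), (0.63, [0.6, 0.047, 0.046])]
scene stand [(0.84, [0.562, -0.254, 0.057])]
scene punch_a [(0.58, [0.482, -0.24, 0.104]), (0.46, [0.533, -0.242, 0.096])]
scene bottle [(0.96, [0.558, 0.326, 0.065])]
scene dish [(0.58, [0.719, -0.154, 0.021])]
scene mandrel [(0.
[... 313 characters left out ...]
] {'time_s': 1.2, 'joint_pos': array([ 1.16393861e+00,  3.58788282e-01,  1.51039596e+00,  8.57817221e-06,
        1.27251181e+00, -1.15113467e-01]), 'qvel': array([ 0.00113694, -0.00130551,  0.00109861, -0.00201204, -0.00135002,
       -0.00115565]), 'effort': array([-1.42684352e-03, -5.27592909e+01, -2.79047549e+01, -8.03562907e-04,
        1.90538471e-03, -1.08593574e-05]), 'tool_pos': array([0.17257187, 0.57461026, 0.1999753 ]), 'tcp_rot': array([-1.73007877e-05,  1.45356594e-01,  9.89379330e-01, -4.88902495e-05]), 'contact_force': array([0.17282167, 0.9993075 , 0.38485317]), 'torque': array([ 0.00225056, -0.03696011, -0.02680766]), 'grip_force': 0.0, 'gripper_width': 0.08545153484260519}
```

View pics/top1.png

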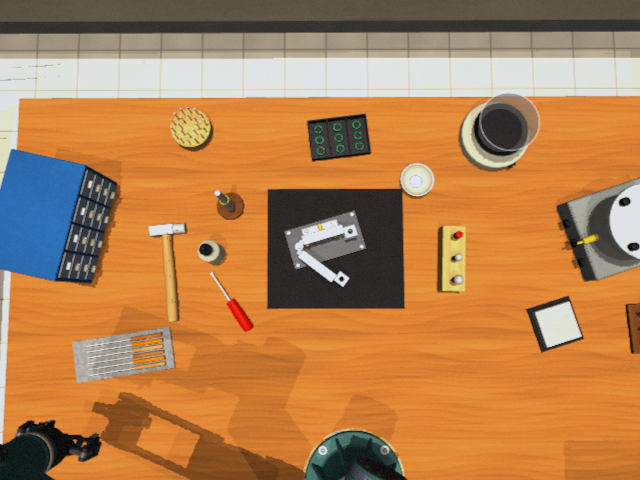

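View pics/scene1.png

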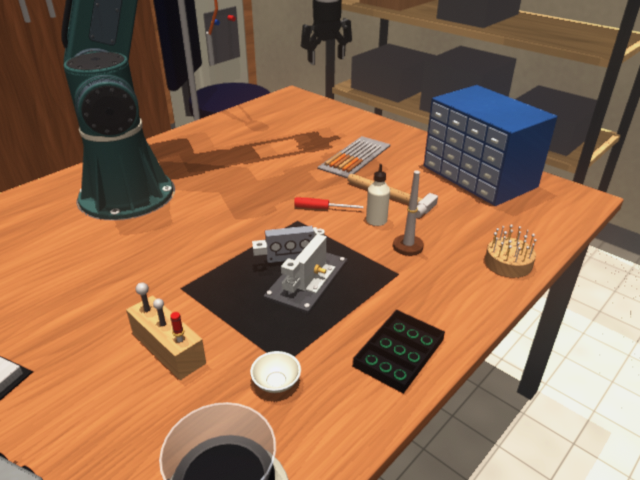

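The top picture shows the mould with its hinge near px (300,243), its back lug near (350,231) and its open front lug near (342,279). The pin is the red head at (458,235), at the far end of the stand, with the punches at (457,257) and (457,280).

Run:
```python
from h import *
w=np.load("top.npy");im=cv2.imread("pics/top1.png")
reg=np.zeros((480,640),bool);reg[195:300,272:400]=1
z=w[...,2]
print("mat z",np.nanmedian(z[290:300,280:300]),"px mm",(w[240,330]-w[240,331])*1000)
pl=reg&(z>0.006)&(z<0.016)&(im.max(2)>60)
print(np.histogram(z[reg],bins=np.arange(-.01,.1,.005)))
pl=cv2.morphologyEx(pl.astype(np.uint8),cv2.MORPH_OPEN,np.ones((2,2)))>0
print("plate",cv2.minAreaRect((w[pl][:,:2]*1000).astype(np.float32)))
hi=reg&(z>0.074)&(z<0.092)
n,l=cv2.connectedComponents(hi.astype(np.uint8))
P=w[hi][:,:2]*1000;print(len(P),"topz",np.median(z[hi]))
np.save("hi.npy",P)
s=(z>0.075)&(z<.2);s[:,:440]=0;s[:,475:]=0;s[:220]=0;s[300:]=0
n,l,st,c=cv2.connectedComponentsWithStats(s.astype(np.uint8))
for i in range(1,n):
  q=w[l==i]; print("stand obj",len(q),q.mean(0).round(4),(q.min(0)/2+q.max(0)/2).round(4),q[:,2].max().round(3))
s=(z>0.053)&(z<.066);s[:,:430]=0;s[:,480:]=0
print("stand",cv2.minAreaRect((w[s][:,:2]*1000).astype(np.float32)))
cv2.imwrite("pics/crop.png",cv2.resize(im[195:300,272:400],None,fx=6,fy=5.7,interpolation=cv2.INTER_CUBIC)[:600,:800])
# optimise mould fit: mould frame (x0,y0,th,open angle) by raster-free IoU on sampled points
```

```text
mat z 0.0016251144653523747 px mm [ 0.31342314  2.41470453 -3.16214858]
(array([ 253, 3411, 5497, 1804,  945,  174,   11,   15,   26,   26,   30,
         15,   12,   35,   90,   40,   34,  261,  611,   95,    1]), array([-0.01 , -0.005,  0.   ,  0.005,  0.01 ,  0.015,  0.02 ,  0.025,
        0.03 ,  0.035,  0.04 ,  0.045,  0.05 ,  0.055,  0.06 ,  0.065,
        0.07 ,  0.075,  0.08 ,  0.085,  0.09 ,  0.095]))
plate ((nan, nan), (0.0, 0.0), 0.0)
984 topz 0.08141270174309492
stand obj 73 [ 0.5799 -0.2427  0.1042] [ 0.5812 -0.2443  0.0987] 0.122
stand obj 50 [ 0.5285 -0.2419  0.1103] [ 0.5283 -0.2432  0.0984] 0.118
stand obj 75 [ 0.4767 -0.2396  0.1144] [ 0.4766 -0.2402  0.1003] 0.123
stand ((671.587890625, -262.56256103515625), (67.8695297241211, 446.44769287109375), 81.9740219116211)
```

View pics/crop.png

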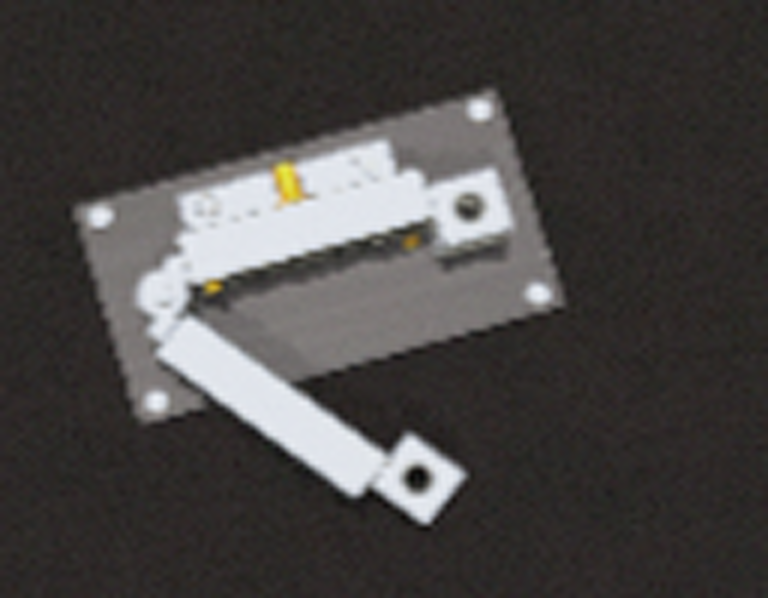

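The crop shows the back lug hole at crop px (469,206), the knuckle at (162,293) and the front lug hole at (417,478). The plate corners are at (80,207), (492,90), (562,305) and (145,422).

```bash
cat >> h.py <<'E'
def ray(c,u,v,z):
    M=cv2.Rodrigues(np.array(c["rvec"],float))[0];o=-M.T@np.array(c["tvec"]).ravel()
    d=M.T@np.array([(u-c["cx"])/c["fx"],(v-c["cy"])/c["fy"],1]);return o+d*(z-o[2])/d[2]
E
python3 - <<'E'
from h import *
c=cams.read_camera("top")
f=lambda a,b,z:ray(c,272+(a+.5)/6-.5,195+(b+.5)/5.7-.5,z)*1000
pc=np.array([f(*p,10)[:2] for p in((80,207),(492,90),(562,305),(145,422))])
print("plate",pc.mean(0),"len",np.linalg.norm(pc[0]-pc[1]),np.linalg.norm(pc[1]-pc[2]))
y=pc[0]+pc[3]-pc[1]-pc[2];print("y-axis ang",np.degrees(np.arctan2(y[1],y[0])))
H=f(469,206,82)[:2];K=f(162,293,82)[:2];F=f(417,478,63)[:2]
d=K-H;print("hole",H,"hinge",K,"dist(126)",np.linalg.norm(d),"ang",np.degrees(np.arctan2(d[1],d[0])))
print("front hole",F,"dist",np.linalg.norm(F-K)); e=F-K
print("open",np.degrees(np.arctan2(*( -d)[::-1])-np.arctan2(*e[::-1])))
# back half top edges
hi=np.load("hi.npy");a=y/np.linalg.norm(y);x=np.array([a[1],-a[0]])
q=(hi-H);yy=q@a;xx=q@x;m=(yy>20)&(yy<105)&(xx>-8)&(xx<40)
print("back half x range",np.percentile(xx[m],[1,5,50,95,99]))
E
```

```text
plate [-385.91600778  188.64678295] len 1081.7362346488553 597.0012178624238
y-axis ang -73.63881558124595
hole [-8567.92754501  4608.21061944] hinge [-6432.50256731 -2634.90350207] dist(126) 7551.34041165097 ang -73.57335551723675
front hole [-1297.20093657  2560.21755232] dist 7304.834399801243
open 61.09487081720117Traceback (most recent call last):
  File "<stdin>", line 14, in <module>
    return _quantile_unchecked(
        a, q, axis, out, overwrite_input, method, keepdims, weights)
    return _ureduce(a,
                    func=_quantile_ureduce_func,
    ...<5 lines>...
                    overwrite_input=overwrite_input,
                    method=method)
    r = func(a, **kwargs)
    result = _quantile(arr,
                       quantiles=q,
    ...<2 lines>...
                       out=out,
                       weights=wgt)
    slices_having_nans = np.isnan(arr[-1, ...])
                                  ~~~^^^^^^^^^
IndexError: index -1 is out of bounds for axis 0 with size 0
```

The units were mixed: z has to be in metres. I'll make the transit move now and redo the numbers in the same turn.

```bash
python3 -m pendant '[[[-35,-36,0,5,0],[-70,-73,0,10,0],[-103,-110,0,15,0],[-136,-146,0,20,0],[-170,-182,0,25,0],[-203,-219,0,30,0],[-236,-255,0,35,0],[-270,-292,0,40,0],[-303,-328,0,45,0],[-336,-365,0,50,0],[-370,-402,0,54,0],[-400,-438,0,57,0]]]' 40
python3 -m pendant '[[[0,0,0,0,0],[0,0,0,0,0],[0,0,0,0,0]]]'
python3 - <<'E'
from h import *
c=cams.read_camera("top")
f=lambda a,b,z:ray(c,272+(a+.5)/6-.5,195+(b+.5)/5.7-.5,z/1000)*1000
pc=np.array([f(*p,10)[:2] for p in((80,207),(492,90),(562,305),(145,422))])
print("plate",pc.mean(0),"len",np.linalg.norm(pc[0]-pc[1]),np.linalg.norm(pc[1]-pc[2]))
y=pc[0]+pc[3]-pc[1]-pc[2];print("y-axis ang",np.degrees(np.arctan2(y[1],y[0])))
H=f(469,206,82)[:2];K=f(162,293,82)[:2];F=f(417,478,63)[:2]
d=K-H;print("hole",H,"hinge",K,"dist(126)",np.linalg.norm(d),"ang",np.degrees(np.arctan2(d[1],d[0])))
e=F-K;print("front hole",F,"dist",np.linalg.norm(e))
print("open",np.degrees(np.arctan2(-d[1],-d[0])-np.arctan2(e[1],e[0])))
print("mould_top from hole",H+d/126*64)
im,w=cloud("wrist");save("w1.png",im);np.save("w1.npy",w)
t,M,s=tool();print(t,M.round(3).tolist(),s["joint_pos"].round(2),s["contact_force"])
E
```

```text
time_s: 2.45
tool_pos: [0.4308, 0.0379, 0.2004]
tcp_rot: [0.001, 0.601, 0.799, 0.0]
contact_force: [0.8, 0.6, 0.1]
gripper_width: 0.0
grip_force: 0.0
time_s: 2.75
tool_pos: [0.4289, 0.0409, 0.1998]
tcp_rot: [-0.001, 0.6, 0.8, -0.0]
contact_force: [-0.9, 0.5, 0.2]
gripper_width: -0.0
grip_force: 0.0
plate [580.03699075  63.93849103] len 178.84102254751892 98.70087073424915
y-axis ang 106.36118441875404
hole [593.44837889   6.05184851] hinge [557.79365979 126.98852486] dist(126) 126.08306262550943 ang 106.42664448276322
front hole [481.55359914  26.71156592] dist 125.9683108710605
open 53.67218728119023
mould_top from hole [575.33804538  67.48000158]
[0.42886841 0.04139867 0.19993166] [[-0.283, 0.959, -0.001], [0.959, 0.283, 0.0], [0.0, -0.0, -1.0]] [-0.06  0.11  1.85  0.    1.18 -0.35] [-0.26487053 -0.63487627  0.59961101]
```

View pics/w1.png

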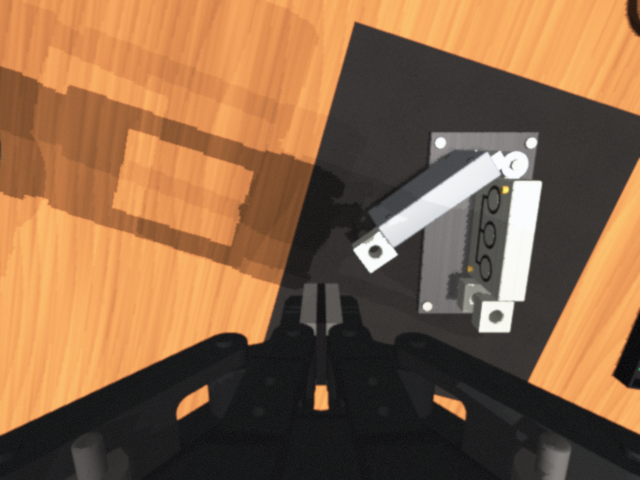

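The wrist view shows the front lug hole at (376,251), the back lug hole at (496,317) and the hinge near (515,163). The measured lengths match the given ones, and the tool is already aligned with the mould axes (tool x = mould y, tool y = mould x). I'll go down outside the front half and push it shut.

```bash
python3 -m pendant '[[[18,16,0,0,0],[37,33,20,0,0],[37,33,60,0,0],[37,33,100,0,0],[37,33,130,0,0],[37,33,150,0,0],[37,33,150,0,0],[37,33,150,0,0]]]'
python3 -m pendant '[[[-7,10,0,0,0],[-13,19,0,0,0],[-20,21,0,0,0],[-28,24,0,0,0],[-35,27,0,0,0],[-42,31,0,0,0],[-49,36,0,0,0],[-56,41,0,0,0],[-63,47,0,0,0],[-66,51,0,0,0],[-70,56,0,0,0],[-70,56,0,0,0]]]'
```

```text
time_s: 3.65
tool_pos: [0.4506, 0.0858, 0.0502]
tcp_rot: [-0.0, 0.599, 0.801, -0.0]
contact_force: [0.1, -0.8, 0.5]
gripper_width: -0.0
grip_force: 0.0
time_s: 4.85
tool_pos: [0.5262, 0.0323, 0.0507]
tcp_rot: [0.001, 0.6, 0.8, 0.001]
contact_force: [0.6, -0.5, 5.0]
gripper_width: 0.0001
grip_force: 2.6
```

```bash
python3 -m pendant '[[[-2,3,0,0,0],[-4,6,0,0,0],[-6,10,0,0,0],[-8,14,0,0,0],[-10,17,0,0,0],[-11,20,0,0,0],[-11,20,0,0,0]]]'
```

```text
time_s: 5.55
tool_pos: [0.5475, 0.0276, 0.0507]
tcp_rot: [0.001, 0.6, 0.8, 0.0]
contact_force: [0.4, 0.0, 5.6]
gripper_width: -0.0006
grip_force: 3.4
```

```bash
python3 -m pendant '[[[0,2,0,0,0],[0,3,0,0,0],[0,4,0,0,0],[0,4,0,0,0]]]'
python3 - <<'E'
from h import *
im,w=cloud("top");save("t2.png",cv2.resize(im[190:300,272:400],None,fx=5,fy=5,interpolation=cv2.INTER_CUBIC))
t,M,s=tool();d=t[:2]*1000-[557.8,127];print(d@[.959,.283],d@[-.283,.959],s["contact_force"])
E
```

```text
time_s: 5.95
tool_pos: [0.5508, 0.0278, 0.0508]
tcp_rot: [0.001, 0.6, 0.8, -0.001]
contact_force: [-1.3, -3.7, 8.1]
gripper_width: -0.0002
grip_force: 3.9
-34.821586366330045 -93.08958052916199 [-1.42831501 -4.25884153  7.03435917]
```

View pics/t2.png

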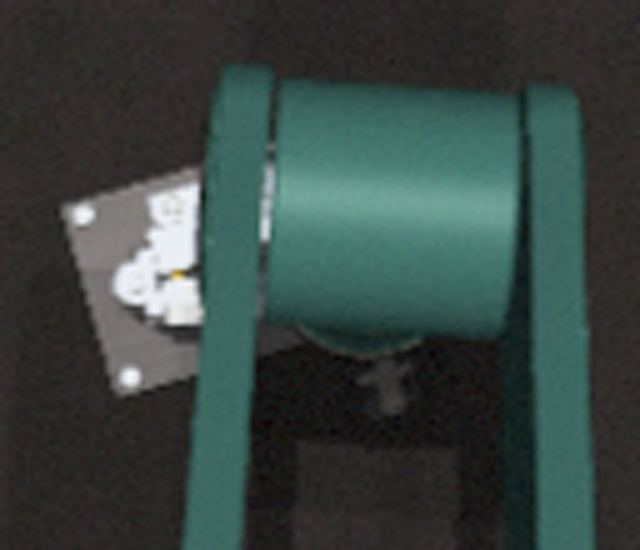

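The arm hides most of the mould here, but the front half near the hinge at (185,310) looks almost parallel to the back half. I'll keep pushing until the force rises.

```bash
python3 -m pendant '[[[0,1,0,0,0],[0,2,0,0,0],[0,3,0,0,0],[0,3,0,0,0]]]'; python3 -m pendant '[[[0,1,0,0,0],[0,2,0,0,0],[0,3,0,0,0],[0,3,0,0,0]]]'
```

```text
time_s: 6.4
tool_pos: [0.5537, 0.0284, 0.0507]
tcp_rot: [0.001, 0.6, 0.8, -0.001]
contact_force: [-1.4, -4.1, 8.2]
gripper_width: 0.0003
grip_force: 3.8
time_s: 6.8
tool_pos: [0.5566, 0.0293, 0.0507]
tcp_rot: [0.001, 0.6, 0.8, -0.001]
contact_force: [-0.8, -3.9, 7.2]
gripper_width: -0.0001
grip_force: 3.7
```

```bash
python3 -m pendant '[[[0,1,0,0,0],[0,2,0,0,0],[0,3,0,0,0],[0,3,0,0,0]]]'; python3 -m pendant '[[[0,1,0,0,0],[0,2,0,0,0],[0,2,0,0,0]]]'
python3 - <<'E'
from h import *
im,w=cloud("wrist");save("w2.png",im)
E
```

```text
time_s: 7.2
tool_pos: [0.5595, 0.0301, 0.0507]
tcp_rot: [0.001, 0.6, 0.8, -0.001]
contact_force: [-1.6, -4.3, 6.9]
gripper_width: -0.0003
grip_force: 3.6
time_s: 7.5
tool_pos: [0.5615, 0.0307, 0.0507]
tcp_rot: [0.001, 0.6, 0.8, -0.001]
contact_force: [-1.6, -5.1, 6.5]
gripper_width: -0.0002
grip_force: 3.6
```

View pics/w2.png

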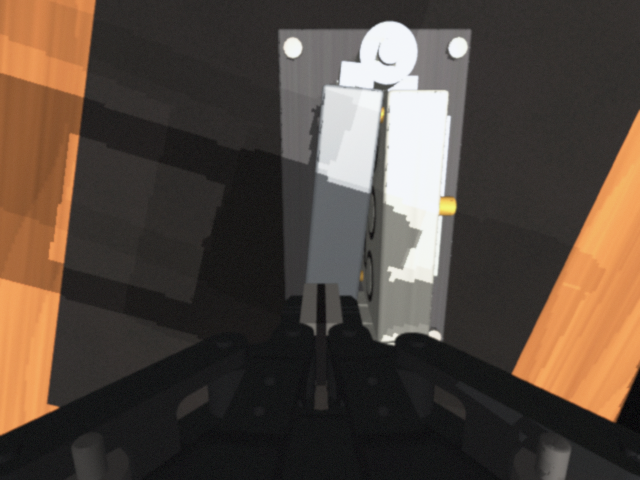

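The wrist view shows the front half still about 6–8° open: its edge runs from (327,87) to (307,285), against the back half at x≈388. The fingertips appear near (321,288). I'll check the geometry with the depth image.

Run:
```python
from h import *
t,M,s=tool();im,w=cloud("wrist");c=cams.read_camera("wrist")
K=np.array([557.8,127]);
def mf(p): d=p[...,:2]*1000-K;return np.stack([d@[.959,.283],d@[-.283,.959],p[...,2]*1000],-1)
print("tcp",mf(t),cv2.projectPoints(t,np.array(c["rvec"]),np.array(c["tvec"]),np.array([[c["fx"],0,c["cx"]],[0,c["fy"],c["cy"]],[0,0,1.]]),None)[0])
Mc=cv2.Rodrigues(np.array(c["rvec"]))[0];print("cam",mf(-Mc.T@np.array(c["tvec"]).ravel()),"axis",Mc[2])
m=mf(w)
for v,u in((389-338,389),(100,350),(150,345),(220,340),(270,330),(280,350),(100,410),(150,410),(230,410),(290,321),(310,310),(320,345),(340,321)): print((u,v),m[v,u].round(1))
for v in(110,150,200,250,275):
  r=m[v];k=(abs(r[:,2]-82)<5);xs=r[k,0];print(v,k.nonzero()[0][[0,-1]],np.sort(xs)[[0,-1]].round(1),"y",np.median(r[k,1]).round(1),"front edges",(lambda a:(a.min(),a.max()) if len(a) else 0)(r[k&(np.arange(640)<382)][:,0]))
```

```text
tcp [-23.72637871 -93.39725721  50.7240037 ] [[[318.96978201 276.0659057 ]]]
cam [-22.68655409 -28.43969957 224.71979933] axis [ 0.07317422 -0.25039536 -0.96537438]
(389, 51) [ 0.6  0.3 84.1]
(350, 100) [-12.3 -15.2  82.8]
(345, 150) [-13.8 -32.4  82.3]
(340, 220) [-15.4 -58.5  83. ]
(330, 270) [-19.1 -79.   82.4]
(350, 280) [-11.  -83.5  81.8]
(410, 100) [  9.  -15.2  82.3]
(410, 150) [  9.6 -32.4  84.4]
(410, 230) [ 11.8 -62.6  82.6]
(321, 290) [-22.7 -82.8  93.9]
(310, 310) [-26.4 -82.7 111. ]
(345, 320) [-14.7 -87.1 109.5]
(321, 340) [-22.8 -89.1 119. ]
110 [320 446] [-22.9  22.5] y -18.6 front edges (np.float64(-22.9402241299015), np.float64(-1.414864351979473))
150 [317 443] [-24.1  22. ] y -32.5 front edges (np.float64(-24.085836511512046), np.float64(-2.7858813455343245))
200 [312 439] [-26.1  22.3] y -51.0 front edges (np.float64(-26.10587600555276), np.float64(0.7272321165060743))
250 [308 435] [-27.8  22.3] y -70.8 front edges (np.float64(-27.798504888308948), np.float64(0.985523438663226))
275 [306 433] [-28.7  22.4] y -81.2 front edges (np.float64(-28.745662084462996), np.float64(1.3385187501834952))
```

Run:
```python
from h import *
w=np.load("w1.npy");t=np.array([.42887,.0414,.1999])
X=np.array([-.283,.959,0]);Y=np.array([.959,.283,0])
for v in(270,280,284,286,288,292,300,310,330,350,380):
  r=w[v]-t;print(v,[(u,(r[u]@X*1e3).round(1),(r[u]@Y*1e3).round(1),(r[u,2]*1e3).round(1)) for u in(290,310,321,332,350)])
```

```text
270 [(290, np.float64(-66.8), np.float64(-31.5), np.float64(-198.4)), (310, np.float64(-67.0), np.float64(-10.7), np.float64(-199.0)), (321, np.float64(-66.9), np.float64(0.8), np.float64(-198.7)), (332, np.float64(-66.6), np.float64(12.3), np.float64(-197.8)), (350, np.float64(-66.8), np.float64(31.1), np.float64(-198.2))]
280 [(290, np.float64(-77.9), np.float64(-31.8), np.float64(-198.4)), (310, np.float64(-78.6), np.float64(-10.8), np.float64(-200.1)), (321, np.float64(-77.9), np.float64(0.8), np.float64(-198.4)), (332, np.float64(-77.8), np.float64(12.4), np.float64(-198.0)), (350, np.float64(-77.9), np.float64(31.3), np.float64(-198.3))]
284 [(290, np.float64(-82.4), np.float64(-31.9), np.float64(-198.5)), (310, np.float64(10.4), np.float64(-3.4), np.float64(37.1)), (321, np.float64(10.2), np.float64(0.9), np.float64(36.7)), (332, np.float64(10.4), np.float64(5.2), np.float64(37.1)), (350, np.float64(-82.9), np.float64(31.5), np.float64(-199.6))]
286 [(290, np.float64(-84.3), np.float64(-31.9), np.float64(-197.5)), (310, np.float64(9.9), np.float64(-3.3), np.float64(38.1)), (32
[... 1646 characters left out ...]
4.1), np.float64(75.2)), (350, np.float64(12.6), np.float64(9.1), np.float64(78.0))]
350 [(290, np.float64(11.6), np.float64(-7.1), np.float64(86.8)), (310, np.float64(10.9), np.float64(-2.0), np.float64(85.6)), (321, np.float64(0.8), np.float64(0.9), np.float64(68.9)), (332, np.float64(11.5), np.float64(3.8), np.float64(86.5)), (350, np.float64(11.4), np.float64(8.5), np.float64(86.4))]
380 [(290, np.float64(16.0), np.float64(-5.5), np.float64(105.6)), (310, np.float64(-2.5), np.float64(-2.3), np.float64(79.4)), (321, np.float64(-10.1), np.float64(0.9), np.float64(68.7)), (332, np.float64(-2.0), np.float64(4.1), np.float64(80.1)), (350, np.float64(16.4), np.float64(6.9), np.float64(106.3))]
```

The wrist depth puts the closed fingertips about 36 mm above the reported TCP, so they are riding on top of the half (upward force about 7 N). I'll cross-check with the first scene cloud, where the reported TCP was at z=0.200.

Run:
```python
from h import *
w=np.load("scene.npy");im=cv2.imread("pics/scene1.png")
d=np.linalg.norm(w[...,:2]-[.173,.575],axis=-1)
m=(d<.09)&(w[...,2]>.1)
print(m.sum(),np.percentile(w[m][:,2],[0,1,3,10,50]));v,u=m.nonzero();print(u.min(),u.max(),v.min(),v.max())
for r in range(v.max()-30,v.max()+1,3): print(r,w[r][m[r]].mean(0).round(3))
im,w=cloud("scene");np.save("scene2.npy",w)
t=tool()[0];d=np.linalg.norm(w[...,:2]-t[:2],axis=-1)
m=(d<.03)&(w[...,2]>.06)&(im.max(2)<110)
print(np.percentile(w[m][:,2],[0,1,3,10]))
```

```text
1865 [0.24264545 0.24850263 0.25580359 0.27974545 0.33350723]
301 351 0 64
34 [0.177 0.57  0.317]
37 [0.176 0.57  0.309]
40 [0.175 0.563 0.302]
43 [0.168 0.548 0.296]
46 [0.169 0.547 0.289]
49 [0.176 0.568 0.277]
52 [0.173 0.571 0.268]
55 [0.173 0.571 0.26 ]
58 [0.169 0.556 0.254]
61 [0.164 0.524 0.253]
64 [0.165 0.525 0.244]
[0.06197877 0.06758643 0.07426489 0.08158224]
```

The scene camera agrees: the open tips are at 0.245 against a reported 0.200, of which 13 mm is the opening retraction. So the real fingertips end about 34 mm above the reported TCP, and I'll allow for that offset from now on. I'll lift, back off, go deeper and push again.

```bash
python3 -m pendant '[[[0,0,-15,0,0],[0,0,-25,0,0],[0,-15,-25,0,0],[0,-36,-25,0,0],[0,-36,-15,0,0],[0,-36,5,0,0],[0,-36,25,0,0],[0,-36,38,0,0],[0,-36,38,0,0]]]'; python3 -m pendant '[[[0,8,0,0,0],[0,14,0,0,0],[0,18,0,0,0],[0,21,0,0,0],[0,24,0,0,0],[0,26,0,0,0],[0,26,0,0,0]]]'
```

```text
time_s: 8.6
tool_pos: [0.5253, 0.0225, 0.0101]
tcp_rot: [-0.001, 0.6, 0.8, -0.001]
contact_force: [-0.4, 0.3, 0.4]
gripper_width: -0.0004
grip_force: 0.0
time_s: 9.3
tool_pos: [0.5492, 0.0284, 0.0127]
tcp_rot: [-0.001, 0.599, 0.8, -0.002]
contact_force: [-8.4, -9.1, 14.3]
gripper_width: 0.0001
grip_force: 8.8
```

```bash
cat >> h.py <<'E'
K=np.array([557.8,127])
def mf(p): d=p[...,:2]*1000-K;return np.stack([d@[.959,.283],d@[-.283,.959],p[...,2]*1000],-1)
def door():
    im,w=cloud("wrist");m=mf(w)
    for v in range(40,300,10):
        r=m[v];k=(abs(r[:,2]-82)<4)&(abs(r[:,0])<60)
        if k.sum()>5: print(v,"y",np.median(r[k,1]).round(1),"x",r[k,0].min().round(1),r[k,0].max().round(1))
    return im,m
E
python3 - <<'E'
from h import *
im,m=door();save("w3.png",im);t,M,s=tool();print(mf(t),s["contact_force"],s["torque"])
E
```

```text
40 y -3.0 x -8.5 10.1
50 y -5.2 x -15.2 8.9
60 y -7.6 x -15.1 6.6
70 y -9.9 x -15.2 -3.2
80 y -12.7 x -21.1 22.3
90 y -15.1 x -21.2 22.0
100 y -17.5 x -21.2 22.5
110 y -20.0 x -21.1 22.1
120 y -22.5 x -21.7 22.7
130 y -25.0 x -21.2 21.9
140 y -27.6 x -21.4 22.4
150 y -30.2 x -21.2 22.5
160 y -32.8 x -21.2 22.5
170 y -35.5 x -21.2 22.5
180 y -38.2 x -21.1 22.1
190 y -40.9 x -21.3 22.3
200 y -43.7 x -21.2 22.4
210 y -46.6 x -21.4 22.0
220 y -49.4 x -21.3 22.4
230 y -52.3 x -21.1 22.0
240 y -55.3 x -21.2 22.0
250 y -58.2 x -21.2 21.8
260 y -61.3 x -21.3 22.2
270 y -64.4 x -21.3 22.7
280 y -67.5 x -21.2 22.4
290 y -70.6 x -21.4 22.7
[-36.19105257 -92.07610348  12.77164025] [-8.00360322 -9.2211759  13.74734028] [-1.19058139  1.00928723 -0.14037313]
```

View pics/w3.png

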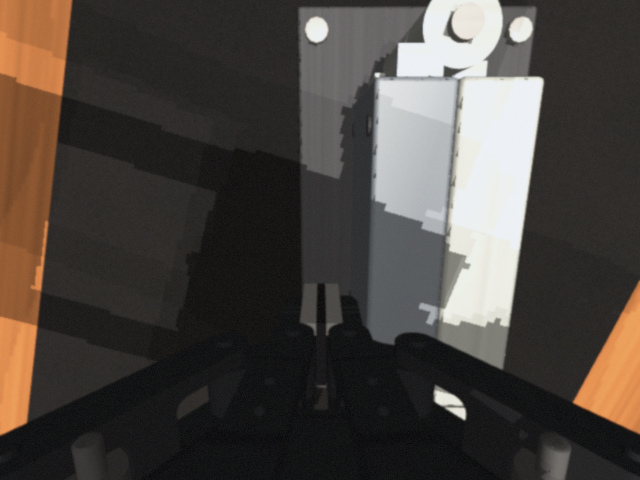

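The wrist view shows both halves parallel with the seam closed (edges at x −21.3 and +22.3 mm along the whole length). The mould is shut, and its centre sits +0.5 mm in x from my estimate. Now I'll retreat, rise and turn over the pin.

```bash
python3 -m pendant '[[[0,-10,0,0,0],[0,-20,0,0,0],[0,-20,-40,0,0],[0,-20,-80,0,0],[0,-20,-120,0,0],[0,-20,-160,0,0],[0,-20,-187,0,0]]]' && python3 -m pendant '[[[-27,-3,0,-7,0],[-54,-6,0,-14,10],[-81,-9,0,-21,30],[-108,-11,0,-28,60],[-135,-13,0,-35,60],[-162,-16,0,-42,60],[-189,-19,0,-49,60],[-216,-22,0,-56,60],[-243,-25,0,-64,60],[-269,-27,0,-72,60],[-269,-27,0,-72,60],[-269,-27,0,-72,60]]]'
python3 - <<'E'
from h import *
im,w=cloud("wrist");save("w4.png",im);np.save("w4.npy",w)
t,M,s=tool();print(t,M.round(3).tolist(),s["joint_pos"].round(2))
hsv=cv2.cvtColor(im,cv2.COLOR_RGB2HSV)
k=((hsv[...,0]<8)|(hsv[...,0]>172))&(hsv[...,1]>150)&(hsv[...,2]>60)&(w[...,2]>.07)&(w[...,2]<.14)
v,u=k.nonzero();p=w[k];print(len(p),u.mean(),v.mean(),p.mean(0));top=p[p[:,2]>.112];print("top",len(top),top.mean(0),top.min(0)/2+top.max(0)/2)
for z0 in(.105,):
  q=(w[...,2]>z0)&(w[...,2]<.15);n,l,st,c=cv2.connectedComponentsWithStats(q.astype(np.uint8))
  for i in range(1,n):
    if st[i,4]>60: a=w[l==i];print(st[i],a.mean(0).round(4),(a.min(0)/2+a.max(0)/2).round(4))
E
```

```text
time_s: 10.05
tool_pos: [0.5328, 0.0245, 0.2018]
tcp_rot: [0.001, 0.6, 0.8, 0.001]
contact_force: [0.2, 0.0, 0.2]
gripper_width: -0.0001
grip_force: 0.0
time_s: 11.25
tool_pos: [0.5812, -0.2414, 0.1984]
tcp_rot: [-0.0, 0.016, 1.0, 0.001]
contact_force: [-1.0, 0.3, -0.0]
gripper_width: 0.051
grip_force: 0.0
[ 0.58115865 -0.24069641  0.19855103] [[-0.999, 0.032, -0.001], [0.032, 0.999, 0.001], [0.001, 0.001, -1.0]] [-0.5   0.4   1.44  0.    1.3  -2.04]
490 317.92857142857144 232.0265306122449 [ 0.58002159 -0.24364309  0.1123969 ]
top 380 [ 0.58137899 -0.24375364  0.11591136] [ 0.58162173 -0.24394933  0.11509829]
[302  60  34  37 969] [ 0.4791 -0.2399  0.1154] [ 0.4785 -0.2398  0.114 ]
[306 147  25  26 534] [ 0.5298 -0.2419  0.1125] [ 0.5301 -0.2419  0.1113]
[306 222  24  25 445] [ 0.5809 -0.2439  0.1152] [ 0.5816 -0.244   0.1116]
```

View pics/w4.png

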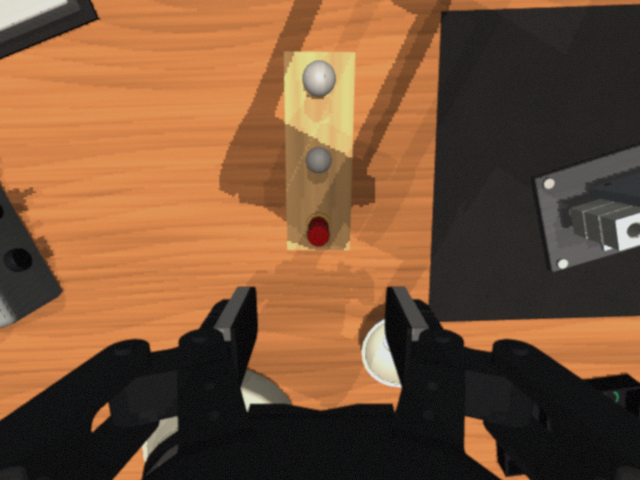

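The wrist view shows the pin at (318,232) and the punches at (318,160) and (319,78), with the fingers straddling it across the stand. The pin axis is at (0.5814, −0.2439), so I'll shift tool y by −3 mm, go down 148 mm and grip.

```bash
python3 -m pendant '[[[0,-3,30,0,60],[0,-3,70,0,60],[0,-3,110,0,60],[0,-3,135,0,60],[0,-3,148,0,60],[0,-3,148,0,60],[0,-3,148,0,0],[0,-3,148,0,0],[0,-3,148,0,0],[0,-3,148,0,0],[0,-3,148,0,0],[0,-3,148,0,0]]]' 60
```

```text
time_s: 12.5
tool_pos: [0.583, -0.2449, 0.0529]
tcp_rot: [0.001, 0.015, 1.0, -0.0]
contact_force: [-0.4, 2.1, 6.9]
gripper_width: 0.0144
grip_force: 58.4
```

```bash
python3 -m pendant '[[[0,0,-15,0,0],[0,0,-40,0,0],[0,0,-75,0,0],[0,0,-110,0,0],[0,0,-147,0,0],[-1,40,-147,0,0],[-1,80,-147,0,0],[-2,120,-147,0,0],[-3,160,-147,0,0],[-3,190,-147,0,0],[-3,190,-147,0,0],[-3,190,-147,0,0]]]'
python3 - <<'E'
from h import *
c=cams.read_camera("wrist");im=c["image"];_,w=cloud("wrist");save("w5.png",im);np.save("w5.npy",w)
import pickle;pickle.dump(c,open("w5.pkl","wb"))
t,M,s=tool();print(t,M.round(3).tolist(),s["contact_force"],s["gripper_width"])
Kc=np.array([[c["fx"],0,c["cx"]],[0,c["fy"],c["cy"]],[0,0,1.]])
print("predicted hole px",cv2.projectPoints(np.array([.5939,.0062,.082]),np.array(c["rvec"]),np.array(c["tvec"]),Kc,None)[0])
E
```

```text
time_s: 13.7
tool_pos: [0.5903, -0.0546, 0.199]
tcp_rot: [0.0, 0.014, 1.0, -0.001]
contact_force: [-0.8, -0.8, 0.3]
gripper_width: 0.0139
grip_force: 58.9
[ 0.59049646 -0.05578457  0.19862372] [[-1.0, 0.03, 0.001], [0.03, 1.0, -0.001], [-0.001, -0.001, -1.0]] [-0.22172886 -0.41870367  0.35092447] 0.014261006386655884
predicted hole px [[[398.46434177 226.19658072]]]
```

View pics/w5.png

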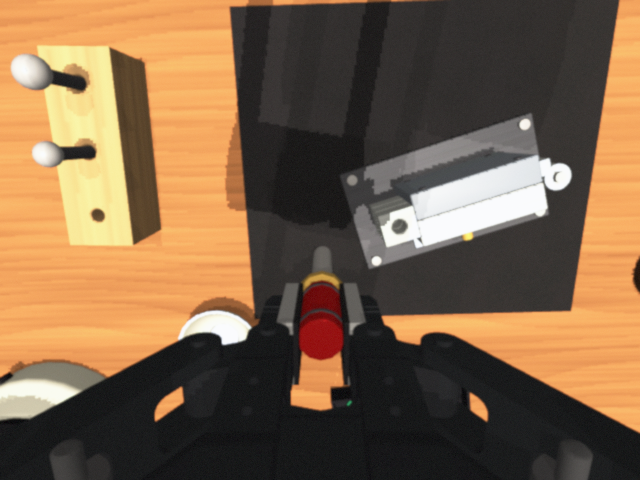

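The wrist view shows the pin held upright: collar near (321,280), shank tip near (321,250). The lug hole is near (400,227) and the mould is shut. I'll measure the shank axis and the hole.

Run:
```python
from h import *
import pickle
from scipy.optimize import least_squares
c=pickle.load(open("w5.pkl","rb"));w=np.load("w5.npy");im=c["image"]
g=cv2.cvtColor(im,cv2.COLOR_RGB2GRAY).astype(float)
print(g[218:238,390:412:1].astype(int))
s=g[219:235,392:409];v,u=np.mgrid[219:235,392:409];k=s<115
print("hole px",u[k].mean(),v[k].mean(),k.sum(),ray(c,u[k].mean(),v[k].mean(),.082))
for a,b,rad,rows in(("shank",.166,.215,(245,278)),):
  q=w[rows[0]:rows[1],305:340].reshape(-1,3);q=q[(q[:,2]>a)&(q[:,2]<b)]
  print(len(q),q.min(0),q.max(0))
  q=q[(q[:,2]>.178)]
  f=lambda p:np.hypot(q[:,0]-p[0]-p[2]*(q[:,2]-.19),q[:,1]-p[1]-p[3]*(q[:,2]-.19))-.005
  r=least_squares(f,[.588,-.055,0,0],loss="soft_l1",f_scale=.001);print(r.x,abs(r.fun).mean())
t=np.array([.5905,-.05578,.1986])
q=w[255:360,295:350].reshape(-1,3)
rgb=im[255:360,295:350].reshape(-1,3).astype(int);red=(rgb[:,0]>2.2*rgb[:,1])&(rgb[:,0]>2.2*rgb[:,2])&(q[:,2]>.18)
p=q[red];print("red",len(p),p.min(0),p.max(0),p.mean(0))
```

```text
[[238 249 250 250 249 247 240 227 214 214 218 221 228 238 245 248 249 250
  250 250 250 250]
 [237 249 250 248 240 225 201 171 144 139 145 154 177 205 229 242 248 250
  250 250 250 250]
 [240 249 249 239 208 170 144 120 100  96  97 108 128 150 181 212 240 248
  250 250 250 250]
 [247 249 242 216 163 131 116 100  91  88  86  93 103 106 127 166 220 242
  248 249 249 250]
 [249 245 227 177 136 116 102  95  90  87  88  95  98  88  99 135 187 229
  244 248 249 250]
 [248 236 195 142 116 103  98  93  90  89  94 100  99  87  86 108 151 199
  239 248 250 250]
 [247 227 167 117 102  98  95  93  92  93  99 107  98  85  83  94 125 172
  234 248 249 250]
 [244 216 151 107  97  94  94  95  94  98 108 103  92  84  83  87 109 160
  229 247 250 250]
 [240 204 140 106  98  96  97  97 104 110 111 102  89  86  84  90 109 157
  228 247 250 250]
 [238 193 135 108 105 104 104 112 116 115 109  96  90  86  87  96 122 166
  230 248 250 250]
 [241 193 137 116 115 115 116 116 117 105  97  90  88  87  86 107 146 186
  236 249 251 251]
 [245 209 150 117 108 107 107 104 105  98  93  90  90  90  93 128 179 222
  2
[... 408 characters left out ...]
4 231 212 200 199 204 206 213 221 234 243 247 249 249
  250 251 251 251]
 [250 250 250 250 249 247 242 238 237 237 240 242 245 247 248 249 249 249
  250 251 251 251]
 [250 250 250 250 250 250 248 248 247 247 248 249 249 250 249 249 249 249
  249 251 251 251]
 [250 250 250 250 250 250 249 249 250 250 249 250 249 249 249 249 249 250
  250 250 251 251]]
hole px 399.4634146341463 226.01626016260164 123 [0.59377571 0.00698532 0.082     ]Traceback (most recent call last):
  File "<stdin>", line 10, in <module>
numpy._core._exceptions._UFuncNoLoopError: ufunc 'greater' did not contain a loop with signature matching types (<class 'numpy.dtypes.Float64DType'>, <class 'numpy.dtypes.StrDType'>) -> None
```

Run:
```python
from h import *
import pickle
from scipy.optimize import least_squares
c=pickle.load(open("w5.pkl","rb"));w=np.load("w5.npy");im=c["image"]
q0=w[240:300,305:340].reshape(-1,3)
print("zhist",np.histogram(q0[:,2],bins=np.arange(.15,.29,.01)))
for a,b,rad in((.17,.212,.005),(.2,.222,.005),(.252,.29,.008)):
  q=(w[240:360,300:345].reshape(-1,3));q=q[(q[:,2]>a)&(q[:,2]<b)&(np.abs(q[:,0]-.588)<.015)&(np.abs(q[:,1]+.055)<.012)]
  if len(q)<20: print(a,len(q));continue
  m=q[:,2].mean()
  f=lambda p:np.hypot(q[:,0]-p[0],q[:,1]-p[1])-rad
  r=least_squares(f,[.589,-.055],loss="soft_l1",f_scale=.001);print(a,len(q),m,r.x,abs(r.fun).mean(),q.min(0),q.max(0))
```

```text
zhist (array([  0,  29,  89, 103, 120,  98,   0, 393, 354, 177,   0,   0,   0]), array([0.15, 0.16, 0.17, 0.18, 0.19, 0.2 , 0.21, 0.22, 0.23, 0.24, 0.25,
       0.26, 0.27, 0.28]))
0.17 410 0.19025670124266464 [ 0.58949165 -0.05531688] 0.00013601982654274015 [ 0.58413948 -0.06015272  0.17016078] [ 0.58881419 -0.05033638  0.20840032]
0.2 107 0.20515876486388682 [ 0.58941526 -0.05547224] 0.000531281833075273 [ 0.57994995 -0.06395919  0.20003161] [ 0.58784665 -0.05064283  0.22182798]
0.252 2174 0.2606797410623592 [ 0.58984041 -0.05534192] 0.002249211034074377 [ 0.5801881  -0.06319743  0.25201149] [ 0.60068933 -0.04733088  0.26857519]
```

```bash
python3 -m pendant '[[[-1,30,10,0,0],[-2,55,20,0,0],[-2.4,62,40,0,0],[-2.4,62,58,0,0],[-2.4,62,62,0,0],[-2.4,62,62,0,0],[-2.4,62,62,0,0],[-2.4,62,62,0,0]]]'
cat > m.py <<'E'
from h import *
from scipy.optimize import least_squares
im,w=cloud("wrist");t,M,s=tool()
q=w[240:300,300:345].reshape(-1,3);e=t+[-.001,0,0]
q=q[(q[:,2]>t[2]-.03)&(q[:,2]<t[2]+.012)&(np.hypot(*(q[:,:2]-e[:2]).T)<.012)]
r=least_squares(lambda p:np.hypot(q[:,0]-p[0],q[:,1]-p[1])-.005,e[:2],loss="soft_l1",f_scale=.001)
print(len(q),"axis",r.x.round(4),abs(r.fun).mean(),"tcp",t.round(4),"need tool mm",(M.T@np.r_[np.array([.5938,.0067])-r.x,0]*1000).round(1),s["contact_force"].round(1))
E
python3 m.py
```

```text
time_s: 14.6
tool_pos: [0.5955, 0.0064, 0.1371]
tcp_rot: [0.001, 0.015, 1.0, -0.0]
contact_force: [-0.0, -1.2, -1.2]
gripper_width: 0.0144
grip_force: 58.9
422 axis [0.5946 0.0065] 0.00013076247378877458 tcp [0.5954 0.0066 0.137 ] need tool mm [ 0.8  0.2 -0. ] [ 0.1  0.5 -1. ]
```

```bash
python3 -m pendant '[[[0.8,0.2,0,0,0],[0.8,0.2,6,0,0],[0.8,0.2,12,0,0],[0.8,0.2,18,0,0],[0.8,0.2,24,0,0],[0.8,0.2,30,0,0],[0.8,0.2,34,0,0],[0.8,0.2,34,0,0]]]' && python3 m.py
```

```text
time_s: 15.45
tool_pos: [0.5937, 0.0072, 0.1012]
tcp_rot: [-0.0, 0.015, 1.0, -0.0]
contact_force: [1.5, -1.0, -0.9]
gripper_width: 0.014
grip_force: 58.6
1229 axis [0.5919 0.0073] 0.003110655847265536 tcp [0.5939 0.0072 0.1016] need tool mm [-1.9 -0.5 -0. ] [ 0.8 -1.  -1.5]
```

The pin entered the top lug freely, so I'll continue down.

```bash
python3 -m pendant '[[[0,0,5,0,0],[0,0,10,0,0],[0,0,15,0,0],[0,0,20,0,0],[0,0,25,0,0],[0,0,30,0,0],[0,0,34,0,0],[0,0,34,0,0]]]'; python3 -m pendant '[[[0,0,2,0,0],[0,0,4,0,0],[0,0,6,0,0],[0,0,8,0,0],[0,0,8,0,0]]]'
```

```text
time_s: 16.3
tool_pos: [0.5937, 0.0072, 0.0673]
tcp_rot: [-0.0, 0.015, 1.0, -0.0]
contact_force: [1.7, -2.0, -1.1]
gripper_width: 0.0142
grip_force: 58.6
time_s: 16.8
tool_pos: [0.5939, 0.0073, 0.0601]
tcp_rot: [0.0, 0.015, 1.0, -0.0]
contact_force: [0.8, -0.6, 1.0]
gripper_width: 0.0143
grip_force: 59.2
```

```bash
python3 -m pendant '[[[0,0,1,0,0],[0,0,2,0,0],[0,0,2,0,0],[0,0,2,0,0]]]'; python3 -m pendant '[[[0,0,1,0,0],[0,0,2,0,0],[0,0,2,0,0],[0,0,2,0,0]]]'
```

```text
time_s: 17.2
tool_pos: [0.5941, 0.0074, 0.06]
tcp_rot: [0.001, 0.015, 1.0, -0.0]
contact_force: [-4.4, -0.5, 16.0]
gripper_width: 0.0143
grip_force: 60.9
time_s: 17.6
tool_pos: [0.5942, 0.0073, 0.0599]
tcp_rot: [0.001, 0.015, 1.0, -0.0]
contact_force: [-8.2, 0.2, 33.0]
gripper_width: 0.0145
grip_force: 62.7
```

The collar is seated (TCP stalls at 60 mm while the force rises to 33 N). Next I'll ease off, release, rise, and turn over the mould.

```bash
python3 -m pendant '[[[0,0,-3,0,0],[0,0,-4,0,0],[0,0,-4,0,60],[0,0,-4,0,60],[0,0,-4,0,60],[0,0,-4,0,60],[0,0,-20,0,60],[0,0,-50,0,60],[0,0,-90,0,80],[0,0,-125,0,100],[0,0,-145,0,100],[0,0,-145,0,100]]]'; python3 -m pendant '[[[2,6,0,8,100],[4,12,0,16,100],[6,18,0,24,100],[8,24,0,32,100],[10,30,0,40,100],[13,36,0,48,100],[15,44,0,56,100],[18,52,0,64,100],[20,60,0,72,100],[20,60,0,72,100],[20,60,0,72,100]]]'
python3 - <<'E'
from h import *
im,m=door();save("w6.png",im);t,M,s=tool();print(mf(t),M.round(3).tolist())
red=(im[...,0]>2.2*im[...,1].astype(float))&(im[...,0]>60)&(abs(m[...,0])<40)&(m[...,1]<-100)&(m[...,1]>-150)&(m[...,2]>85);p=m[red];print("red",len(p),p.min(0),p.max(0),p.mean(0))
E
```

```text
time_s: 18.8
tool_pos: [0.5963, 0.0072, 0.2044]
tcp_rot: [0.003, 0.015, 1.0, -0.0]
contact_force: [1.3, -0.8, -0.2]
gripper_width: 0.0853
grip_force: 0.0
time_s: 19.9
tool_pos: [0.575, 0.0678, 0.1999]
tcp_rot: [-0.001, 0.598, 0.801, -0.001]
contact_force: [-0.8, -0.3, -0.4]
gripper_width: 0.0854
grip_force: 0.0
130 y 10.0 x -1.8 3.4
140 y 2.8 x -8.6 10.2
150 y -4.6 x -14.7 8.8
160 y -11.9 x -20.7 21.7
170 y -19.3 x -20.9 22.7
180 y -26.9 x -21.0 22.0
190 y -34.6 x -21.2 22.2
200 y -42.3 x -20.6 22.4
210 y -50.2 x -20.7 22.6
220 y -58.2 x -20.6 21.9
230 y -66.3 x -20.8 22.1
240 y -74.5 x -21.1 22.3
250 y -82.9 x -21.3 22.4
260 y -91.3 x -21.4 21.7
270 y -99.9 x -20.7 21.9
280 y -108.6 x -20.8 22.1
290 y -117.3 x -11.7 13.1
[-8.40916305e-02 -6.18565346e+01  2.00118768e+02] [[-0.284, 0.959, -0.001], [0.959, 0.284, -0.0], [0.0, -0.001, -1.0]]
red 552 [  -7.33998605 -132.2470023    93.89540767] [   7.36466579 -116.542211    125.27619875] [-1.11432238e-01 -1.21728524e+02  1.16932991e+02]
```

View pics/w6.png

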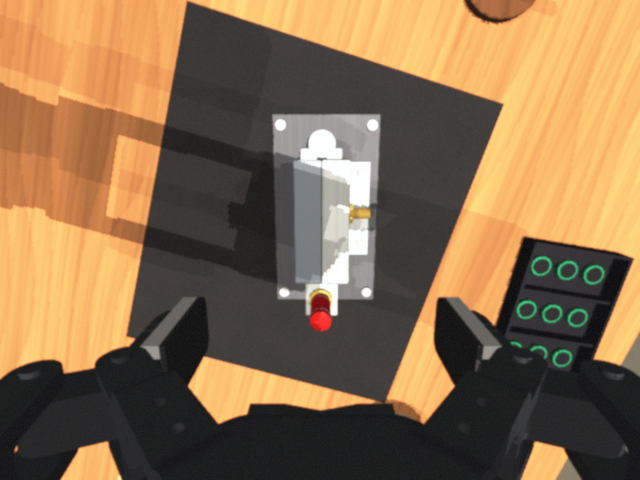

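The pin stands home in the lugs at (320,315) and the mould is shut. The tool is centred to within 0.7 mm, so I'll go down and pinch.

```bash
python3 -m pendant '[[[0,0.7,40,0,100],[0,0.7,80,0,100],[0,0.7,115,0,100],[0,0.7,140,0,100],[0,0.7,160,0,100],[0,0.7,174,0,100],[0,0.7,180,0,100],[0,0.7,180,0,100]]]'; python3 -m pendant '[[[0,0,0,0,50],[0,0,0,0,40],[0,0,0,0,20],[0,0,0,0,10],[0,0,0,0,0],[0,0,0,0,0],[0,0,0,0,0],[0,0,0,0,0],[0,0,0,0,0],[0,0,0,0,0]]]' 60
```

```text
time_s: 20.75
tool_pos: [0.5761, 0.0679, 0.0205]
tcp_rot: [-0.0, 0.6, 0.8, -0.0]
contact_force: [-0.2, 0.1, 0.6]
gripper_width: 0.0851
grip_force: 0.0
time_s: 21.75
tool_pos: [0.5753, 0.0678, 0.0221]
tcp_rot: [-0.0, 0.6, 0.8, -0.001]
contact_force: [-2.9, -1.0, 7.9]
gripper_width: 0.0429
grip_force: 66.3
```

```bash
python3 -m pendant '[[[0,0,0,0,0],[0,0,0,0,0],[0,0,0,0,0]]]'
python3 - <<'E'
from h import *
im,w=cloud("top");m=mf(w);k=(abs(m[...,0])<14)&(m[...,1]<-112)&(m[...,1]>-145)&(m[...,2]>95)&(m[...,2]<140)&(im[...,0]>2*im[...,1].astype(float))
print("pin red top view",k.sum(),m[k].mean(0) if k.any() else "hidden")
im,w=cloud("scene");m=mf(w)
red=(im[...,0]>2.2*im[...,1].astype(float))&(abs(m[...,0])<25)&(abs(m[...,1]+126)<25)&(m[...,2]>70)
p=m[red];print(len(p),p.mean(0) if len(p) else "",p.min(0),p.max(0))
f=(m[...,0]>20)&(m[...,0]<45)&(abs(m[...,1]+62)<14)&(m[...,2]>35);q=m[f]
for z in range(35,110,6):
  a=q[(q[:,2]>=z)&(q[:,2]<z+6)];print(z,len(a),a[:,0].mean().round(1) if len(a) else "")
E
```

```text
time_s: 22.05
tool_pos: [0.5753, 0.0677, 0.0221]
tcp_rot: [-0.0, 0.6, 0.8, -0.001]
contact_force: [-3.3, -1.5, 7.2]
gripper_width: 0.0427
grip_force: 66.3
pin red top view 0 hidden
152 [   1.06954537 -127.59226826  108.67470554] [ -22.71809737 -134.42762639   79.89316994] [   7.9929172  -103.27956391  125.05364062]
35 44 30.8
41 19 22.6
47 6 21.7
53 8 24.6
59 18 27.1
65 24 29.4
71 22 29.3
77 32 28.8
83 24 29.4
89 13 29.7
95 18 31.3
101 37 31.4
107 47 32.2
```

The fingertips reach down to about 58 mm, 24 mm below the top edge. The pinch is steady at about 66 N and the pin is upright and home, so I'll hand in.

```bash
python3 -c "
from plant import order;print(order.job_done())"
```

```text
the job is handed in; nothing more can be done
None
```

I handed the job in at about 22 s: the mould is shut, the pin is home in its lugs, and the fingers are squeezing the two halves together at about 66 N; the hand-in call returned no verdict.

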